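# Step the filter turret to the cross and start the timer

## Robot

A 6-joint arm with a two-finger parallel gripper is mounted at the origin on a cart in front of the work surface, level with it; the furniture and walls round the work are solid. World frame = base frame: x ahead of the robot, y to its left, z up, the work surface at z = 0. Lengths are in m, angles in rad, forces in N, time in s.
With the tool pointing down it reaches from about 0.225 to 0.725 m from the base axis. Payload 3.1 kg.
Tool frame: the origin (TCP) lies between the finger pads; the fingertips stand 25 mm ahead of it and the grasp point (between the pads) lies 6 mm ahead of it; z points along the fingers, y is the direction in which the jaws open and shut (so a half turn about z gives the same grasp; the last joint's range is limited). The gripper opens to 85 mm and grips with 20 to 120 N. Pads are 22 mm wide; open, the fingers measure 114 mm over their backs; the gripper's body (76 mm by 85 mm) begins 54 mm behind the grasp point. The pads swing forward as they close: fully open they stand 13 mm farther back than shut.
Start: joints at [-1.347, 0.048, 0.099, 1.622, 0, 1.443], TCP at [0.181, -0.493, 0.256] pointing down, gripper open.
Joint ranges: [-2.91, 2.91], [-0.99, 1.94], [-1.21, 1.42], [-2.12, 2.29], [-1.49, 1.47], [-3.14, 3.14]. Speed limits (rad/s): [2.79, 2.79, 3.14, 3.14, 3.14, 3.14].

## Interface

Orientations are given as a rotation vector (axis times angle).
In Python, from bench import ctrl gives the robot as it stands. Calls block until the motion is done:
- ctrl.move_ptp(position, orientation): joint-space move of the TCP to a pose.
- ctrl.servo_line(position, attitude=None, rate=0.15): straight line of the TCP; attitude=None keeps the orientation; rate is the mean speed in m/s.
- ctrl.movej(angles): joint-space move.
- ctrl.let_go() and ctrl.gripper_close(grasp_force=None): open the fingers fully, or close them until they stop; grasp_force is the grip in N (None keeps the last).
- ctrl.sleep(seconds).
- ctrl.inverse_kinematics(position, orientation): joint angles nearest the present ones, or None.
- ctrl.get_obs(): the state.
- ctrl.get_image(name): name is "side" or "top" or "wrist"; returns the picture (480x640x3 uint8, red, green, blue); there is no depth.
- ctrl.get_calibration(name): a dict with "camera_matrix" (3x3 intrinsics, pixels), "position" and "orientation" of the camera in the world; the wrist camera has in their place "mount" (4x4, takes a point from camera to tool coordinates, whose origin is the TCP and whose axes are the flange's). Camera axes: x right, y down, z forward; pixel columns grow to the right and rows downward; lengths in m; the calibration is good to about 2 mm. A picture is of the moment at which its call begins: read the wrist's pose just before it. get_calibration takes no time and is no camera call.
A pose or a line that the arm cannot do raises ctrl.Unreachable and nothing moves.
- ctrl.finish_job(): hands the job in, once; it reports no verdict.
Trained networks look in the newest picture that a camera, given by its name, has taken for a name from the list of things; names that differ only in an ending like _2 or _b are one class to them, and where a whole thing is asked for, a point or a joint stands for the part that bears it (a point fixed in the world has none). Each returns a list of dicts, best first, with "conf" (0 to 1); they miss things now and then, are a little off and sometimes report something else, mostly with a low value. They report only what shows in the picture. A call takes as long as a camera call.
- ctrl.boxes_of(camera, thing): "xy" ([column, row] in pixels, amid what is visible of it).
The state is a dict: "time": time; "qpos": joint angles; "joint_vel": joint speeds; "tau": joint torques, N m; "position": TCP position; "orientation": TCP orientation; "ft_force": force on the tool from outside, world axes, zero at the start; "moment": the same for the moment, N m; "gripper_width": finger opening in m.
Only numpy, scipy, OpenCV 4.12 (cv2) and the standard library are available. Lean on these libraries where they do the work, as an engineer would, in place of code of your own. Each camera call takes 0.05 s, during which the arm holds its last target.

## Task

Set the optical filter unit to the cross: lightly push the upright tab of its turret round with your fingertips, without pinching it, until the tab points squarely at the cross-shaped tag, and leave it there. Then start the timer by pressing straight down on its face. Nothing is to be picked up: the timer stays lying where it is, and the things lying about are left alone.

Things in the scene. Friction and masses are not known exactly. Their poses are not given: they have to be found in the camera images.
- filter_unit: Low round white housing, 189 mm across at its grey foot, 184 mm above, and 30 mm high, fixed to the bench. Origin: centre of its underside, on the turret's vertical axis; z up. Its front is its own -x direction. On its flat top lie four raised black tags with their centres 74 mm from the axis, 0.7 and 1.6 rad to either side of the front; which tag is at which of the four places changes.
- turret (a joint): The turret: aluminium disc of 72 mm diameter, top 36 mm above the bench, that turns about the unit's vertical axis and carries the tab. Value in rad: 0 when the tab points to the unit's front (its -x), growing counter-clockwise seen from above; the tab's direction in the unit's frame is pi + value. Stops at -2.1 and +2.1. No click positions: friction (about 0.06 N m, roughly 1.5 N at the tab) keeps it where it is left.
- tab_grip (a point): Centre of the tab, 41 mm from the turret's axis and 49.5 mm above the bench. The tab is an upright aluminium block that stands on the turret's rim: 34 mm long along the radius (from 24 to 58 mm from the axis), 8 mm thick, its top 65 mm above the bench; the outer part stands clear above the housing by 4 mm. The point's -x points outward along the tab.
- tab_aim (a point): The point that the tab points at: straight out along the tab, 74 mm from the turret's axis, level with the tags' tops (33 mm above the bench).
- tag_cross: The cross-shaped (plus) tag, 25 x 25 mm, bars 7 mm wide, black, raised 3 mm above the housing's top. Origin: centre of its underside, 30 mm above the bench. This is the position wanted.
- tag_disc: Tag: full round disc, 24 mm diameter, black, 3 mm high. Not wanted.
- tag_dot: Tag: small round dot, 10 mm diameter, black, 3 mm high. Not wanted.
- tag_ring: Tag: open ring, 25 mm outer and 15 mm inner diameter, black, 3 mm high. Not wanted.
- timer: Loose flat square timer lying on a thin dark bench mat (3 mm) on the left, 75 x 75 mm, white with a small display and three round keys; its face bears at 14 mm above its underside, 17 mm above the bench (the keys look up to 3 mm higher); about 0.1 to 0.17 kg. Origin: centre of its underside, 3 mm above the bench. It counts as pressed when a fingertip bears down on its face, within about 30 mm of the middle, with more than 2 N.
- timer_face (a point): Middle of the timer's upper face, 17 mm above the bench.
- marker: Bystander: loose marker pen lying down, 38 x 134 x 14 mm. Leave alone.
- amber_bottle: Bystander: small loose amber bottle with a black cap, 46 mm diameter, 88 mm high. Leave alone.
- tape: Bystander: loose roll of tape lying flat, 69 mm diameter, 19 mm high. Leave alone.
- beaker: Bystander: loose clear beaker, 64 mm diameter, 76 mm high. Leave alone.

How it is judged:
By the outcome, as a careful person would: the job done as asked, in the order asked, and still so for the second after the job is handed in, with the robot touching nothing.
It also fails if it takes over 50 s, if anything falls off the work surface, if the arm or the gripper's body presses on something with over 40 N, if the wrist force passes 120 N, or if a joint passes its speed limit or range.

## Working session

There is one attempt and no reset: what is moved stays moved. The work goes in short steps, each a Python script; the robot and the scene stay as the last script left them, time stands still between calls to the robot, and variables do not carry over. Pictures are saved under pics/ and viewed, and the job is handed in when it is done.

```bash
mkdir -p pics; ls; cat > h.py <<'E'
import numpy as np, cv2
from bench import ctrl
from scipy.spatial.transform import Rotation as R
def cam(name, obs=None):
    c=ctrl.get_calibration(name); K=np.array(c["camera_matrix"])
    if "mount" in c:
        o=obs or ctrl.get_obs(); T=np.eye(4); T[:3,:3]=R.from_rotvec(o["orientation"]).as_matrix(); T[:3,3]=o["position"]
        M=T@np.array(c["mount"]); return K,M[:3,:3],M[:3,3]
    q=np.array(c["orientation"]); Rm=q if q.shape==(3,3) else R.from_rotvec(q).as_matrix()
    return K,Rm,np.array(c["position"])
def onplane(C,uv,z):
    K,Rm,p=C; d=Rm@np.linalg.solve(K,[uv[0],uv[1],1.]); return p+d*(z-p[2])/d[2]
def proj(C,P):
    K,Rm,p=C; q=K@(Rm.T@(np.array(P)-p)); return q[:2]/q[2]
def save(img,n): cv2.imwrite("pics/"+n,cv2.cvtColor(img,cv2.COLOR_RGB2BGR))
E
python3 - <<'E'
from h import *
for n in("top","side","wrist"):
    save(ctrl.get_image(n),n+"0.png"); c=ctrl.get_calibration(n); print(n,c)
    C=cam(n)
    for t,z in(("filter_unit",.03),("tag_cross",.033),("tag_disc",.033),("tag_dot",.033),("tag_ring",.033),("turret",.036),("tab_grip",.05),("tab_aim",.033),("timer",.017),("marker",.01),("amber_bottle",.04),("tape",.01),("beaker",.04)):
        for b in ctrl.boxes_of(n,t)[:2]: print(t,round(b["conf"],2),np.round(b["xy"],1),np.round(onplane(C,b["xy"],z),3))
print(ctrl.get_obs())
E
```

```text
pics
top {'camera_matrix': array([[437.01262036,   0.        , 319.65459336],
       [  0.        , 437.01262036, 243.89378566],
       [  0.        ,   0.        ,   1.        ]]), 'position': array([ 0.41202068, -0.05909248,  1.36980816]), 'orientation': array([-2.1605476 ,  2.20848942, -0.04110267])}
filter_unit 0.96 [429.7 226. ] [ 0.534 -0.374  0.03 ]
tag_cross 0.62 [432.3 226.4] [ 0.532 -0.382  0.033]
tag_disc 0.62 [137.5 259.5] [0.451 0.526 0.033]
tag_disc 0.52 [428.7 250.3] [ 0.459 -0.368  0.033]
tag_dot 0.59 [161.8 257.4] [0.456 0.451 0.033]
turret 0.86 [431.5 229.5] [ 0.523 -0.378  0.036]
tab_grip 0.76 [436.7 227.9] [ 0.526 -0.39   0.05 ]
tab_grip 0.19 [230.4 262.5] [0.435 0.235 0.05 ]
tab_aim 0.75 [433.2 227.5] [ 0.529 -0.384  0.033]
timer 0.85 [229.6 257.7] [0.451 0.245 0.017]
timer 0.21 [336.8 262.7] [ 0.428 -0.088  0.017]
marker 0.65 [341.1 260.2] [ 0.435 -0.101  0.01 ]
amber_bottle 0.79 [162.2 256. ] [0.46  0.447 0.04 ]
tape 0.75 [145.5 258.5] [0.454 0.511 0.01 ]
beaker 0.55 [515.7 244.3] [ 0.472 -0.629  0.04 ]
side {'camera_matrix': array([[589.41482783,   0.        ,
[... 1136 characters left out ...]
0000e+00,
         1.00000000e+00]])}
{'time': 2.1, 'qpos': array([-1.34678655e+00,  4.79768818e-02,  9.91801768e-02,  1.62200151e+00,
       -1.35145906e-06,  1.44296262e+00]), 'joint_vel': array([-0.00069076, -0.00112813,  0.000995  , -0.0002015 ,  0.00047985,
        0.00035803]), 'tau': array([-3.25103138e-04, -3.38630605e+01,  3.20147860e+01,  1.19781904e-03,
       -1.83833540e-04,  4.39057601e-06]), 'position': array([ 0.18089788, -0.49283323,  0.25631364]), 'orientation': array([-3.09310238e+00, -5.49827802e-01,  2.26309654e-06]), 'ft_force': array([ 0.08353723, -0.11015895, -0.15293266]), 'moment': array([ 0.05229265,  0.05077035, -0.050915  ]), 'gripper_width': 0.08523232957210222}
```

View pics/top0.png

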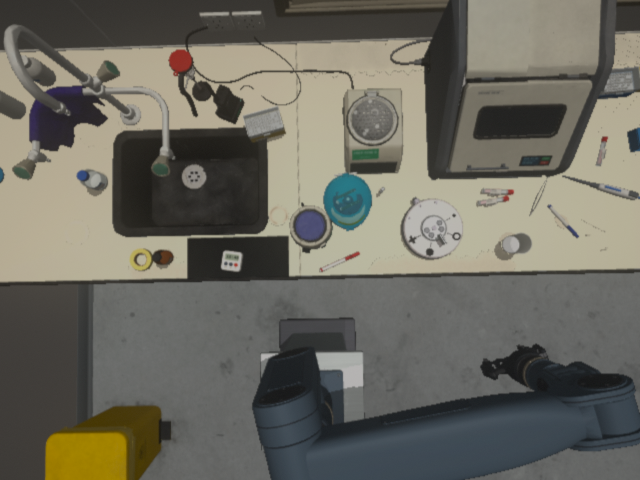

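View pics/side0.png

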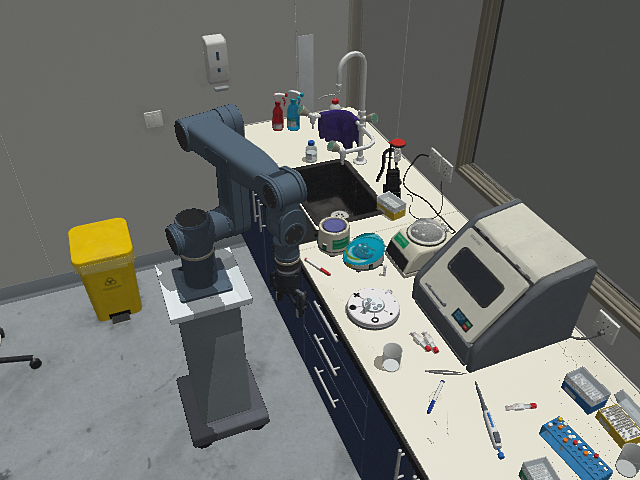

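```bash
python3 - <<'E'
import cv2
i=cv2.imread("pics/top0.png")[180:280,380:480]; cv2.imwrite("pics/top0c.png",cv2.resize(i,(600,600),interpolation=cv2.INTER_CUBIC))
E
```

```text
(no output)
```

View pics/top0c.png

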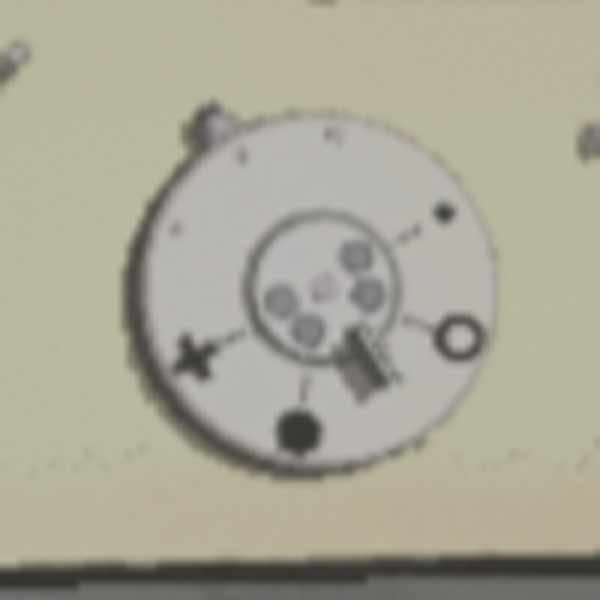

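```bash
cat >> h.py <<'E'
def down(a):  # tool x axis at world angle a, z down
    x=np.array([np.cos(a),np.sin(a),0]); z=np.array([0,0,-1.]); return R.from_matrix(np.c_[x,np.cross(z,x),z]).as_rotvec()
OFF=np.array([-1.6,-.7,.7,1.6])
def fit(pts): # pts cross,disc,ring,dot world xy (order of turret value -1.6,-.7,.7,1.6): centre, front angle (world angle of value 0)
    m=.074*np.c_[np.cos(OFF),np.sin(OFF)]; p=np.array(pts)[:,:2]
    H=(m-m.mean(0)).T@(p-p.mean(0)); th=np.arctan2(H[0,1]-H[1,0],H[0,0]+H[1,1])
    Rm=np.array([[np.cos(th),-np.sin(th)],[np.sin(th),np.cos(th)]]); t=p.mean(0)-Rm@m.mean(0)
    return t,th,p-(m@Rm.T+t)
E
python3 - <<'E'
from h import *
C=cam("top")
f=lambda u,v,z:onplane(C,(380+u/6,180+v/6),z)
c,th,r=fit([f(195,357,.033),f(298,432,.033),f(460,338,.033),f(444,212,.033)])
print(c,th,r)
t=f(368,358,.065)[:2]-c; print("tab",np.arctan2(t[1],t[0])-th,np.linalg.norm(t))
o=ctrl.get_obs(); print(R.from_rotvec(o["orientation"]).as_matrix()[:,0])
for a in np.arange(-3.14,3.2,.4):
    print(round(a,2),[None if q is None else np.round(q,2) for q in [ctrl.inverse_kinematics([*c,.2],down(a))]])
E
```

```text
[ 0.52696493 -0.38532444] -2.638751858609973 [[ 2.88191637e-04 -4.33447103e-04]
 [-2.25170604e-04  9.19319855e-05]
 [-2.12262915e-04 -1.14930920e-06]
 [ 1.49241882e-04  3.42664426e-04]]
tab -0.152776625023475 0.04029217530606441
[ 9.38738991e-01  3.44628941e-01 -1.09952401e-06]
-3.14 [array([-0.73,  0.38,  0.38,  1.57, -0.  , -0.74])]
-2.74 [array([-0.73,  0.38,  0.38,  1.57, -0.  , -1.14])]
-2.34 [array([-0.73,  0.38,  0.38,  1.57,  0.  , -1.54])]
-1.94 [array([-0.73,  0.38,  0.38,  1.57, -0.  , -1.94])]
-1.54 [array([-0.73,  0.38,  0.38,  1.57,  0.  , -2.34])]
-1.14 [array([-0.73,  0.38,  0.38,  1.57,  0.  , -2.74])]
-0.74 [array([-0.73,  0.38,  0.38,  1.57,  0.  , -3.14])]
-0.34 [array([-0.73,  0.38,  0.38,  1.57,  0.  ,  2.75])]
0.06 [array([-0.73,  0.38,  0.38,  1.57,  0.  ,  2.35])]
0.46 [array([-0.73,  0.38,  0.38,  1.57,  0.  ,  1.95])]
0.86 [array([-0.73,  0.38,  0.38,  1.57,  0.  ,  1.55])]
1.26 [array([-0.73,  0.38,  0.38,  1.57,  0.  ,  1.15])]
1.66 [array([-0.73,  0.38,  0.38,  1.57,  0.  ,  0.75])]
2.06 [array([-0.73,  0.38,  0.38,  1.57,  0.  ,  0.35])]
2.46 [array([-0.73,  0.38,  0.38,  1.57,  0.  , -0.05])]
2.86 [array([-0.73,  0.38,  0.38,  1.57,  0.  , -0.45])]
```

View pics/wrist0.png

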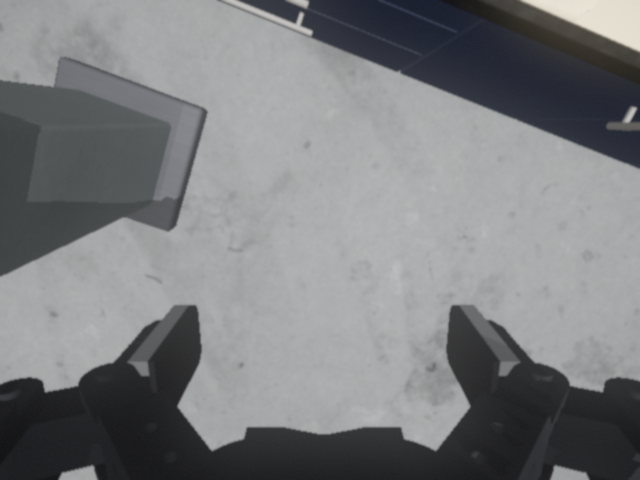

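```bash
python3 - <<'E'
from h import *
c=np.array([.527,-.3853]); a=.5
x=np.array([np.cos(a),np.sin(a)])
ctrl.gripper_close(20)
ctrl.move_ptp([*(c-.06*x),.2],down(a))
o=ctrl.get_obs();print(o["time"],o["position"],o["gripper_width"],o["ft_force"])
save(ctrl.get_image("wrist"),"w1.png")
C=cam("wrist",o)
for t in("tag_cross","tag_disc","tag_ring","tag_dot","tab_grip"):
    for b in ctrl.boxes_of("wrist",t)[:2]: print(t,b, onplane(C,b["xy"],.05 if "tab" in t else .033))
E
```

```text
4.05 [ 0.47352602 -0.41490807  0.20049662] -0.00024605919916343967 [0.38242927 0.29440929 0.17182003]
tag_cross {'xy': [208.8, 127.5], 'conf': 0.96} [ 0.49641059 -0.31595481  0.033     ]
tag_disc {'xy': [251.0, 212.2], 'conf': 0.86} [ 0.45786554 -0.36574534  0.033     ]
tag_ring {'xy': [381.0, 211.0], 'conf': 0.81} [ 0.50225189 -0.44574298  0.033     ]
tag_dot {'xy': [429.9, 127.5], 'conf': 0.64} [ 0.56665514 -0.44543341  0.033     ]
tab_grip {'xy': [318.7, 134.4], 'conf': 0.57} [ 0.52795187 -0.38235546  0.05      ]
```

View pics/w1.png

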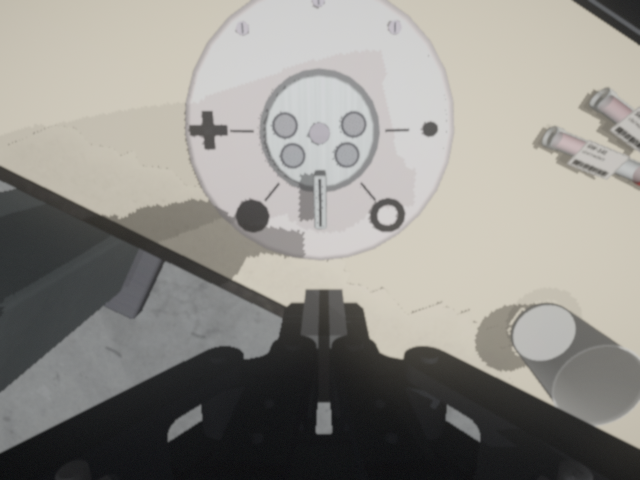

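```bash
python3 - <<'E'
from h import *
C=cam("wrist")
f=lambda u,v,z=.033:onplane(C,(u,v),z)
c,th,r=fit([f(208.5,130),f(252.5,215.5),f(387.5,214.5),f(430,128.5)]); print(c,th,r)
for uv in((320,227),(319.5,175),(320,201)):
    t=f(*uv,.065)[:2]-c; print("tab",np.arctan2(t[1],t[0])-th,np.linalg.norm(t))
print(f(319,132,.037)[:2]-c)
for t in np.arange(th+.0,th-1.61,-.4):
    p=c+.043*np.array([np.cos(t),np.sin(t)])+.015*np.array([-np.sin(t),np.cos(t)])
    print(ctrl.inverse_kinematics([*p,.071],down(t-np.pi/2)))
E
```

```text
[ 0.52887544 -0.3820866 ] -2.638171416477206 [[-4.78051239e-05 -1.28293800e-04]
 [ 1.03068681e-04 -8.91024066e-06]
 [ 1.09348909e-04  1.37994616e-04]
 [-1.64612466e-04 -7.90575746e-07]]
tab 0.004790154376916433 0.05711247489165585
tab 0.010924624220144619 0.02439244955947206
tab 0.010504613955793829 0.04047334785781729
[0.00026721 0.00025598]
[-0.79867652  0.40401388  0.14718729  1.31396974  0.          0.26869857]
[-0.79485353  0.35897862  0.0889308   1.30074851  0.          0.67252156]
[-0.77975775  0.32247096  0.04277794  1.29110331  0.          1.08761734]
[-0.75535632  0.30067405  0.01568866  1.28581094  0.          1.51201877]
[-0.72589308  0.2975094   0.0117849   1.28507183  0.          1.94148201]
```

```bash
cat >> h.py <<'E'
c0=np.array([.5287,-.3825]); TH=-2.638
def pose(v,d,r=.043): # value, ccw tangential offset from tab centre plane
    t=TH+v; return c0+r*np.array([np.cos(t),np.sin(t)])+d*np.array([-np.sin(t),np.cos(t)]), down(t-np.pi/2)
def st():
    o=ctrl.get_obs(); print(round(o["time"],2),np.round(o["position"],4),np.round(o["ft_force"],2)); return o
E
python3 - <<'E'
from h import *
p,a=pose(0,.042)
ctrl.move_ptp([*p,.14],a); st()
ctrl.servo_line([*p,.085],rate=.1); st()
ctrl.servo_line([*p,.072],rate=.05); st()
save(ctrl.get_image("wrist"),"w2.png")
p,a=pose(0,.020); ctrl.servo_line([*p,.072],rate=.05); st()
save(ctrl.get_image("wrist"),"w3.png")
E
python3 -c "
import cv2,numpy as np
cv2.imwrite('pics/w23.png',np.hstack([cv2.resize(cv2.imread('pics/w%d.png'%i),(400,300)) for i in(2,3)]))"
```

```text
5.74 [ 0.5113 -0.4401  0.1402] [ 0.35 -0.04 -0.56]
6.44 [ 0.5114 -0.4402  0.0853] [-0.95 -0.46  0.41]
6.85 [ 0.511  -0.4397  0.0714] [ 0.18 -1.27 -0.08]
7.49 [ 0.5007 -0.4207  0.0722] [ 0.31 -0.13 -0.13]
```

View pics/w23.png

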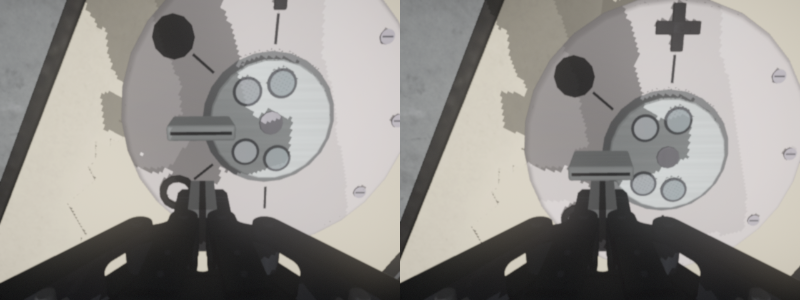

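```bash
python3 - <<'E'
from h import *
for v in [0,-.2,-.4,-.6,-.8,-1.0,-1.2,-1.4,-1.5]:
    p,a=pose(v,.015); ctrl.servo_line([*p,.072],a,rate=.05); st()
save(ctrl.get_image("wrist"),"w4.png")
E
```

```text
7.79 [ 0.4982 -0.4163  0.072 ] [0.39 0.16 0.36]
8.14 [ 0.4921 -0.4096  0.072 ] [0.36 0.04 0.64]
8.49 [ 0.4875 -0.4019  0.072 ] [-1.12  0.02 -0.08]
8.84 [ 0.4846 -0.3934  0.072 ] [-1.23 -0.5  -0.19]
9.19 [ 0.4834 -0.3844  0.072 ] [ 0.32 -0.28 -0.26]
9.54 [ 0.4839 -0.3754  0.0721] [-0.2  -1.63  0.08]
9.89 [ 0.4861 -0.3665  0.0721] [-0.36 -1.63 -0.39]
10.24 [ 0.4901 -0.3583  0.072 ] [-0.9  -1.31  0.74]
10.49 [ 0.4927 -0.3546  0.072 ] [-0.71 -2.02  1.57]
```

View pics/w4.png

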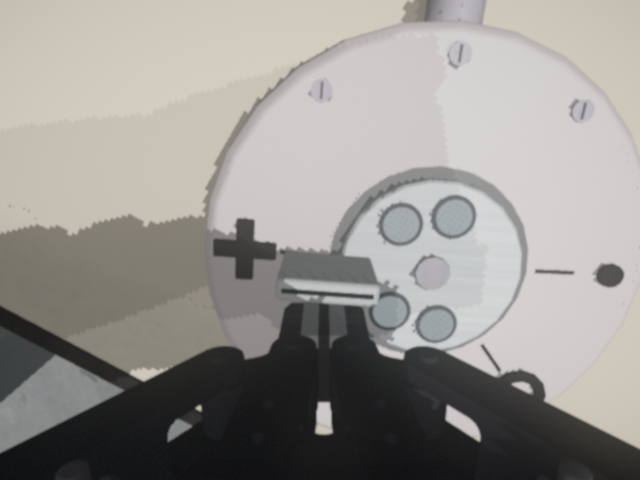

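```bash
cat >> h.py <<'E'
def meas(C,top,cross,dot,piv=None):
    g=lambda uv,z:onplane(C,uv,z)[:2]
    A,B=g(top[0],.065),g(top[1],.065); X=g(cross,.033); D=g(dot,.033)
    # centre from cross & dot: 3.2 rad apart
    e=(X-D)/np.linalg.norm(X-D); mid=(X+D)/2
    # centre lies off the chord: front side has angle 3.2>pi, so centre is to front side of chord? offset .074*cos(1.6)
    ctr=mid-.074*np.cos(1.6)*-1*0 
    d=A-B; ang=lambda w:np.arctan2(w[1],w[0]); w=lambda q:(q+np.pi)%(2*np.pi)-np.pi
    print("ctr(mid)",ctr, "piv",None if piv is None else g(piv,.037),"R",np.linalg.norm(X-D)/2)
    print("tab dir-cross dir (edge)",w(ang(d)-ang(X-ctr)),"(tip)",w(ang((A+B)/2-ctr)-ang(X-ctr)))
E
python3 - <<'E'
from h import *
meas(cam("wrist"),((281,291.5),(379,297)),(244.5,249),(610,275),(432.5,272.5))
E
```

```text
ctr(mid) [ 0.53024305 -0.38126378] piv [ 0.52815205 -0.38345443] R 0.07394907825462255
tab dir-cross dir (edge) 0.014202934070159934 (tip) 0.07701484587858909
```

```bash
sed -i 's/^    ctr=mid.*/    ctr=mid+.00216*np.array([np.cos(TH),np.sin(TH)])/' h.py
python3 - <<'E'
from h import *
meas(cam("wrist"),((281,291.5),(379,297)),(244.5,249),(610,275),(432.5,272.5))
E
```

```text
ctr(mid) [ 0.5283512  -0.38230614] piv [ 0.52815205 -0.38345443] R 0.07394907825462255
tab dir-cross dir (edge) 0.04340304418397434 (tip) 0.052322408742647486
```

```bash
python3 - <<'E'
from h import *
p,a=pose(-1.53,.015); ctrl.servo_line([*p,.072],a,rate=.03); st()
p,a=pose(-1.53,.035); ctrl.servo_line([*p,.072],a,rate=.08)
p,a=pose(-1.53,.075); ctrl.servo_line([*p,.15],a,rate=.15); o=st()
save(ctrl.get_image("wrist"),"w5.png")
i=cv2.imread("pics/w5.png"); cv2.imwrite("pics/w5c.png",cv2.resize(i[60:330,200:520],(800,675)[:2] if 0 else (704,594),interpolation=cv2.INTER_CUBIC))
E
```

```text
10.79 [ 0.4934 -0.3536  0.072 ] [-0.41 -1.09  1.27]
11.93 [ 0.4423 -0.3842  0.1494] [ 0.91  0.26 -0.06]
```

View pics/w5.png

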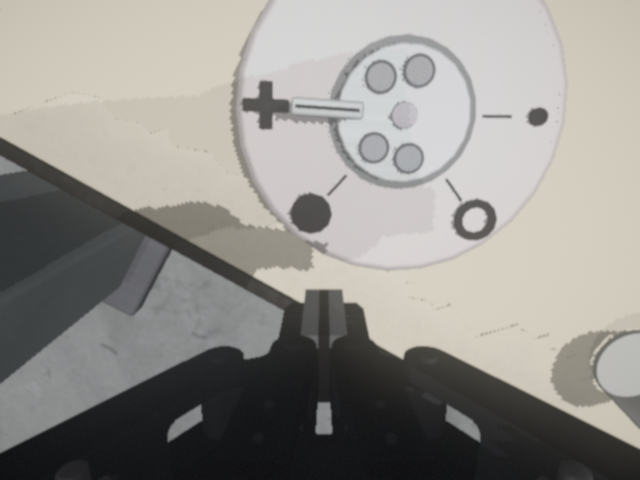

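View pics/w5c.png

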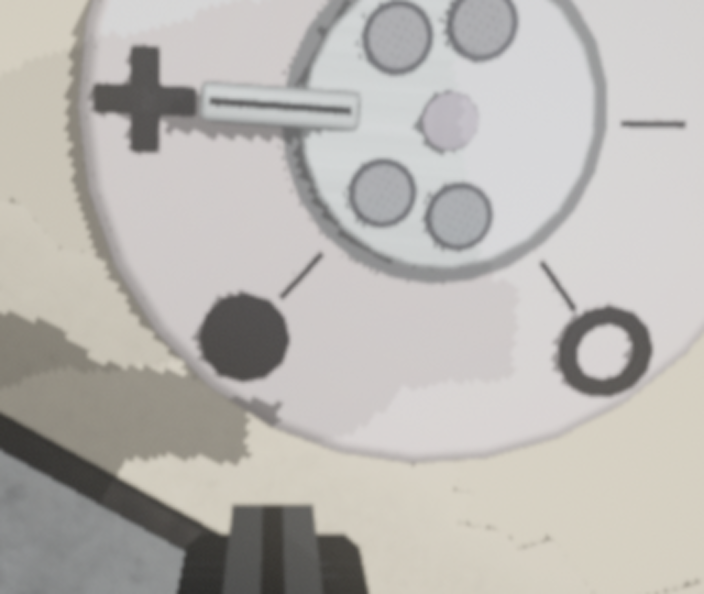

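```bash
cat >> h.py <<'E'
def meas4(C,top,tags):
    c,th,r=fit([onplane(C,t,.033) for t in tags]); A,B=[onplane(C,t,.065)[:2] for t in top]
    w=lambda q:(q+np.pi)%(2*np.pi)-np.pi; ang=lambda d:w(np.arctan2(d[1],d[0])-th)
    print("c",c,"th",th,"res",np.abs(r).max(),"edge",ang(A-B),"centre",ang((A+B)/2-c),"tip",ang(A-c))
E
python3 - <<'E'
from h import *
meas4(cam("wrist"),((294.5,105.9),(359.5,110.5)),[(265.9,105),(310.9,213.2),(475,219.5),(538,116.5)])
E
```

```text
c [ 0.52822023 -0.38154459] th -2.638304610818153 res 0.00038184944932567744 edge -1.598474772458638 centre -1.589772108609404 tip -1.5921320676816384
```

```bash
python3 - <<'E'
from h import *
a=2.04; x=np.array([np.cos(a),np.sin(a)])
ctrl.servo_line([*(ctrl.get_obs()["position"][:2]),.2],rate=.2)
ctrl.move_ptp([*(c0-.07*x),.2],down(a)); st()
save(ctrl.get_image("wrist"),"w6.png")
i=cv2.imread("pics/w6.png"); cv2.imwrite("pics/w6c.png",cv2.resize(i[0:270,160:480],(704,594),interpolation=cv2.INTER_CUBIC))
E
```

```text
13.67 [ 0.5599 -0.4446  0.199 ] [-0.24 -0.77  0.  ]
```

View pics/w6c.png

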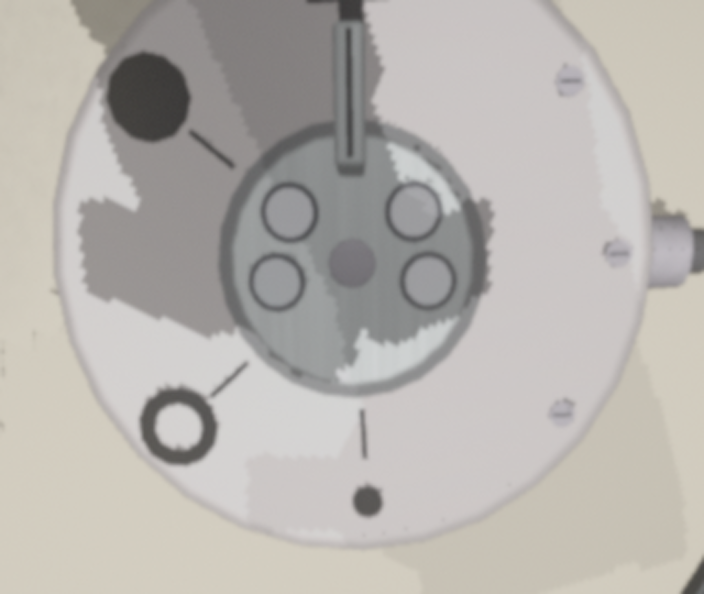

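```bash
python3 - <<'E'
from h import *
C=cam("wrist"); s=lambda u,v:(160+u/2.2,v/2.2)
P=[onplane(C,s(*t),.033) for t in((149,97),(178,426),(368,501))]
OFF[:]=0; import h
h.OFF=np.array([-.7,.7,1.6])
c,th,r=h.fit(P); A,B=[onplane(C,s(*t),.065)[:2] for t in((348.7,28),(350.5,157))]
ang=lambda d:(np.arctan2(d[1],d[0])-th+np.pi)%(2*np.pi)-np.pi
print(c,th,np.abs(r).max(),ang(A-B),ang((A+B)/2-c))
X=onplane(C,s(351,6),.033)[:2]; print("cross stem",ang(X-c))
print("timer ik",ctrl.inverse_kinematics([.451,.245,.15],down(.2)))
E
```

```text
[ 0.52893452 -0.38218245] -2.6398233507863518 0.00016076523361108208 -1.5935314046736124 -1.5961517569853
cross stem -1.6023328878347378
timer ik [ 3.66918585e-01  2.02127154e-02 -1.40488968e-01  1.41009464e+00
  4.44089210e-16 -2.97467407e+00]
```

```bash
python3 - <<'E'
from h import *
p=ctrl.get_obs()["position"]; a=2.04
ctrl.servo_line([p[0],p[1],.28],rate=.3)
ctrl.move_ptp([.42,-.1,.28],down(a)); ctrl.move_ptp([.478,.19,.2],down(a)); o=st()
save(ctrl.get_image("wrist"),"w7.png"); C=cam("wrist",o)
for t in("timer","timer_face"):
    for b in ctrl.boxes_of("wrist",t)[:2]: print(t,b,onplane(C,b["xy"],.017))
E
```

```text
16.7 [0.4786 0.1891 0.2004] [-0.04  0.42  1.37]
timer {'xy': [310.1, 122.0], 'conf': 0.79} [0.44231991 0.24660109 0.017     ]
timer_face {'xy': [306.9, 122.5], 'conf': 0.76} [0.44046584 0.24528998 0.017     ]
```

View pics/w7.png

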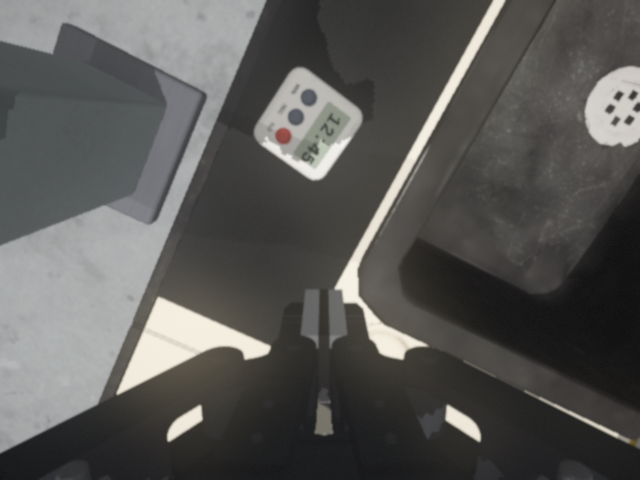

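```bash
python3 - <<'E'
from h import *
x,y=.441,.2455
ctrl.move_ptp([x,y,.12],down(2.04)); ctrl.servo_line([x,y,.055],rate=.1); b=st()["ft_force"][2]
z=.055
while z>.036:
    z-=.001; ctrl.servo_line([x,y,z],rate=.02)
    f=np.mean([ctrl.get_obs()["ft_force"][2]]); print(round(z,4),round(f,2),end=" | ")
    if f>6: break
ctrl.sleep(.3); o=st(); ctrl.sleep(.05); st()
ctrl.servo_line([x,y,.12],rate=.1); st()
E
```

```text
18.15 [0.4417 0.2456 0.0558] [0.02 0.37 0.13]
0.054 -0.4 | 0.053 -0.02 | 0.052 0.47 | 0.051 0.8 | 0.05 -0.89 | 0.049 0.69 | 0.048 -0.1 | 0.047 0.31 | 0.046 -0.25 | 0.045 -0.45 | 0.044 -0.17 | 0.043 -0.22 | 0.042 0.81 | 0.041 6.58 | 21.95 [0.4412 0.2456 0.0421] [-1.82 -1.01  5.15]
22.0 [0.4412 0.2455 0.0421] [-1.85 -0.21  5.94]
22.94 [0.4405 0.2453 0.1192] [-0.15  0.24  0.18]
```

Pressed at about 5–6 N for 0.3 s. I'll check that the timer hasn't shifted, then go back and check the turret.

```bash
python3 - <<'E'
from h import *
ctrl.move_ptp([.478,.19,.2],down(2.04)); save(ctrl.get_image("wrist"),"w8.png")
ctrl.move_ptp([.40,-.05,.3],down(2.04)); o=st()
t=ctrl.get_image("top"); save(t,"t2.png")
i=cv2.imread("pics/t2.png")
L=cv2.resize(i[180:280,380:480],(400,400),interpolation=cv2.INTER_CUBIC); Rr=cv2.resize(cv2.imread("pics/w8.png"),(400,300))
Rr=np.vstack([Rr,np.zeros((100,400,3),np.uint8)]); cv2.imwrite("pics/f.png",np.hstack([L,Rr]))
E
```

```text
24.55 [ 0.4    -0.0492  0.299 ] [-0.96 -0.26  0.88]
```

View pics/f.png

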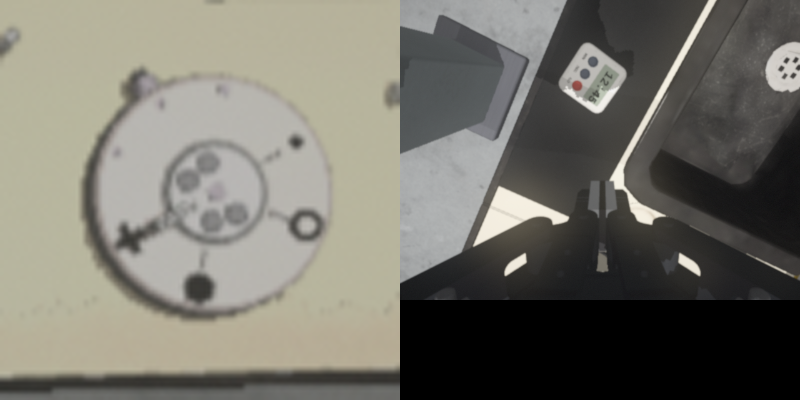

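View pics/t2.png

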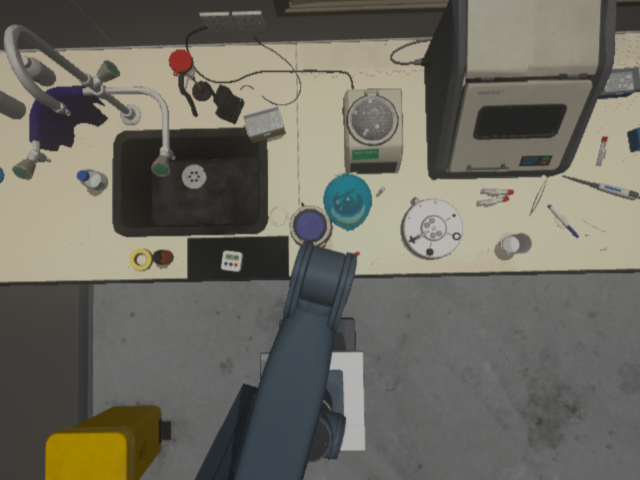

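The top view shows the tab pointing at the cross. The timer sits at the same pixels as before, (308,124) in the wrist view, and the tape, bottle and beaker haven't moved. The arm is well clear of everything.

```bash
python3 - <<'E'
from h import *
st(); ctrl.finish_job()
E
```

```text
24.6 [ 0.4001 -0.049   0.2988] [-0.36  0.43  0.86]
the job is handed in; nothing more can be done
```

The filter unit is set to the cross and the timer has been pressed. I handed the job in at 24.6 s of the 50 s allowed; it gives no verdict.

- **Turret:** I pushed the tab round with the closed fingertips, at about 2 N and without pinching. Afterwards, two wrist pictures put it between -1.590 and -1.599 rad, against -1.6 wanted, so within about 0.01 rad. The last top view also showed it pointing at the cross.
- **Timer:** I pressed straight down on the middle of its face at about 5–6 N for 0.3 s. It hadn't visibly moved when I looked again. Its display looked the same before and after, so the force reading is the only evidence that the press counted.
- **Bystanders:** the tape, bottle and beaker were in the same places in the last top view. The arm hid most of the marker there, so I couldn't check that directly, but the gripper was never brought down near it.
- **Disagreement:** the top and wrist cameras put the unit's centre about 4 mm apart. I used the wrist view for the pushing.

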